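Butter, garlic and sugar put away under their own lids

ROBOT

A 7-joint arm with a two-finger parallel gripper is mounted at the origin on a cart in front of the work surface, level with it; the furniture and walls round the work are solid. World frame = base frame: x ahead of the robot, y to its left, z up, the work surface at z = 0. Lengths are in m, angles in rad, forces in N, time in s.
With the tool pointing down it reaches from about 0.4 to 0.85 m from the base axis. Payload 4.4 kg.
Tool frame: the origin (TCP) lies midway between the tips of the shut fingers; the grasp point (between the pads) lies 19 mm behind it; z points along the fingers, y is the line along which they close (so a half turn about z gives the same grasp; the last joint's range is limited). The gripper opens to 94 mm and grips with 3 to 60 N. Pads are 16 mm wide; open, the fingers measure 119 mm over their backs; the gripper's body (75 mm by 177 mm) begins 78 mm behind the grasp point.
Start: joints at [-1.195, 0.628, 0.038, 1.517, -0.027, 0.996, -0.02], TCP at [0.278, 0.588, 0.205] pointing down, gripper open.
Joint ranges: [-3.06, 3.06], [-0.37, 2.12], [-1.25, 1.32], [0.18, 2.47], [-1.1, 4.24], [0.23, 1.98], [-2.94, 2.94]. Speed limits (rad/s): [2.57, 2.57, 3.14, 3.14, 3.14, 3.14, 3.14].

INTERFACE

Orientations are given as [roll, pitch, yaw] about the fixed x, y, z axes, in that order (R = Rz(yaw) Ry(pitch) Rx(roll)).
In Python, from plant import ctrl, viewer gives the robot as it stands.
- The arm moves only by the tool carry_out, never from a script. Its argument "rows" is text: rows parted by semicolons, each of 7 numbers parted by spaces: the opening, from 0 (shut) to 1 (fully open), then the shift along the world's x, y, z in cm, then the turn, a rotation vector about the world's x, y, z in rad. A call has 1 to 20 rows; each row shifts and turns the commanded pose from where the row before left it; what a row does not reach is not made up. A row lasts 1/8 s, in which the tool goes at most 62.5 mm and 10.7 degrees, less where a joint would pass 70% of its speed; a pose out of reach is approached as far as the arm can. A call with a gripper value outside its range is refused whole. The fingers move at their own pace and stop on an object; the grip force is fixed at half the most. Time passes only in rows, so rows that do not move let the fingers close. It gives the time, the measured TCP pose, the force, the opening and the grip force at its end, in the units of the state.
- ctrl.sense(): the state, without advancing time (a new reading comes with each control period).
- viewer.snapshot(name): name is "scene" or "top" or "wrist"; returns a dict with "img" (480x640x3 uint8, blue, green, red), "fx", "fy", "cx", "cy" (pixels), "origin" and "orientation" of the camera in the world. Camera axes: x right, y down, z forward; pixel columns grow to the right and rows downward; lengths in m; the calibration is good to about 2 mm. A picture is of the moment at which its call begins. There is no depth.
- ctrl.sign_off(): hands the job in; it is judged then, once.
The state is a dict: "t": time; "joints": joint angles; "dq": joint speeds; "tau": joint torques, N m; "position": TCP position; "eef_rot": TCP orientation; "force": force on the tool from outside, world axes, zero at the start; "wrist_torque": the same for the moment, N m; "opening": finger opening in m; "gripper_force": force on a finger pad.
Only numpy, scipy, OpenCV 4.12 (cv2) and the standard library are available. Lean on these libraries where they do the work, as an engineer would, in place of code of your own. Each camera call takes 0.05 s, during which the arm holds its last target. There are 200 camera calls.

TASK

Put the supplies away: lay the wrapped stick of butter in the oblong butter dish and put the garlic bulb in the wide round crock. Then close the dish, the crock and the small sugar-cube jar, each with the wooden lid that fits it, so that every lid sits fully down on its rim. Leave the three containers standing where they are and do not disturb the pepper mill or the honey jar.

Things in the scene. Friction and masses are not known exactly. Their poses are not given: they have to be found in the camera images.
- butter: Wrapped stick of butter, a pale paper-covered bar 100 x 32 x 32 mm lying flat, 113 g. Origin at the centre of its underside; its x axis runs along the 100 mm length, z up.
- garlic: Garlic bulb standing on its root, 52 mm across, 62 mm tall, 60 g: off-white bulb up to 38 mm, narrowing to a straight tan neck 14 mm thick from 41 to 62 mm height. Origin at the centre of its underside, z along the neck.
- butter_dish: Open oblong white ceramic butter dish, outside 150 (x) x 100 (y) x 52 mm high, walls and floor 6 mm (inside 138 x 88, 46 deep), with an 8 mm thick ear sticking out 5 mm at each short end. Loose, 0.7 kg. Origin at the centre of its underside; x along its length.
- crock: Open round white ceramic garlic crock with eight small dark holes round the side, outside diameter 104, height 80, wall 5, floor 6 mm (inside diameter 94, 74 deep), empty. Loose, 0.6 kg. Origin at the centre of its underside.
- sugar_jar: Open round white ceramic jar, the smallest container, outside diameter 78, height 70, wall 5 mm (mouth diameter 68), holding brown sugar cubes up to about 55 mm height; it needs only its lid. Loose, 0.45 kg. Origin at the centre of its underside.
- dish_lid: Oblong wooden lid of the butter dish, standing upright as in use. Origin at the centre of its underside; from there up: a white tapered seal 9 mm high (120 x 70 mm below, 132 x 82 above) that drops into the mouth, a board 148 x 98 x 10 mm that rests on the rim, and on top a bar handle 60 (x) x 16 (y) x 28 mm; 47 mm high in all, 0.16 kg. x along its length. Fits either way round.
- crock_lid: Large round wooden lid, of the crock, standing upright. Origin at the centre of its underside; from there up: a white tapered seal 9 mm high (diameter 76 below, 88 above), a disc of diameter 102 x 10 mm that rests on the rim, and a round knob of diameter 24 x 28 mm; 47 mm high in all, 0.12 kg.
- sugar_lid: Small round wooden lid, of the sugar jar, standing upright. Origin at the centre of its underside; from there up: a white tapered seal 9 mm high (diameter 50 below, 62 above), a disc of diameter 76 x 10 mm that rests on the rim, and a round knob of diameter 24 x 28 mm; 47 mm high in all, 0.07 kg.
- pepper_mill: Bystander: dark wooden pepper mill, 58 mm across, 170 mm tall, behind the work under the wall cabinets (these hang 0.5 m above the worktop between y = -0.24 and 0.48; their front is at x = 0.57, their knobs reach out to x = 0.54). Origin at the centre of its underside.
- honey_jar: Bystander: glass honey jar with a yellow cap, 64 mm across, 100 mm tall, behind the work. Origin at the centre of its underside.

How it is judged:
By the outcome, as a careful person would: the job done as asked, in the order asked, and still so for the second after the job is handed in, with the robot touching nothing.
It also fails if it takes over 138 s, if anything falls off the work surface, if the arm or the gripper's body presses on something with over 40 N, if the wrist force passes 120 N, or if a joint passes its speed limit or range.

## Working session

There is one attempt and no reset: what is moved stays moved. The work goes in short steps, Python scripts to look and compute and a tool call to move; the robot and the scene stay as the last step left them, time stands still between calls to the robot, and variables do not carry over. Pictures are saved under pics/ and viewed, at most 18 in all, crops included, and the job is handed in when it is done.

Besides the shell and the picture viewer there is one more tool, called after "Request:" as name(argument=value, ...) on one line, values as JSON. carry_out: Moves the arm, as the interface text tells. Its arguments: {"type":"object","properties":{"rows":{"type":"string"}},"required":["rows"]}

```bash
ls; mkdir -p pics; python3 - <<'E'
from plant import ctrl, viewer
import cv2
print(ctrl.sense())
for n in ["scene","top"]:
    s=viewer.snapshot(n); cv2.imwrite(f"pics/{n}0.png",s["img"]); print({k:v for k,v in s.items() if k!="img"})
E
```

```text
pics
{'t': 0.0, 'joints': array([-1.19480144,  0.62933038,  0.03841185,  1.51831221, -0.02698742,
        0.99631108, -0.01997612]), 'dq': array([-6.92619271e-05, -1.06088720e-03, -1.15497203e-04,  2.23251490e-03,
        3.58176881e-04,  1.32764060e-03,  8.54979383e-05]), 'tau': array([-4.33991536e-04, -5.49709868e+01,  1.14374008e+00, -1.86629891e+01,
       -5.21232001e-02,  2.35943397e-02,  1.48718045e-04]), 'position': array([0.27760021, 0.58702641, 0.20458163]), 'eef_rot': array([-3.13974878e+00,  1.52587480e-05,  2.69985411e+00]), 'force': array([ 0.69637825,  0.12135334, -0.04631106]), 'wrist_torque': array([ 0.00946662,  0.0493441 , -0.06513475]), 'gripper_force': 0.0, 'opening': 0.09398411584668691}
{'fx': 521.6410419817701, 'fy': 521.6410419817701, 'cx': 313.0847375825209, 'cy': 232.4844832457731, 'origin': array([ 0.01169237, -0.82389826,  1.16228693]), 'orientation': array([-2.44669174, -0.01579838, -0.50741301])}
{'fx': 596.6697673121339, 'fy': 596.6697673121339, 'cx': 313.74920492171725, 'cy': 232.5251384119572, 'origin': array([0.29576603, 0.02306589, 1.38716393]), 'orientation': array([-2.98840806, -0.01859794, -1.55978683])}
```

View pics/scene0.png

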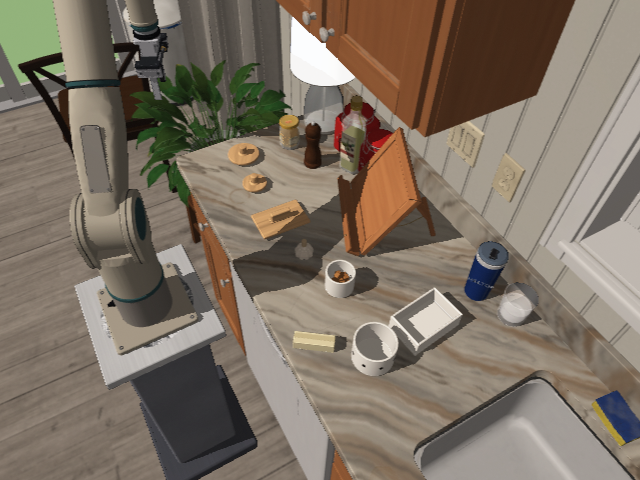

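View pics/top0.png

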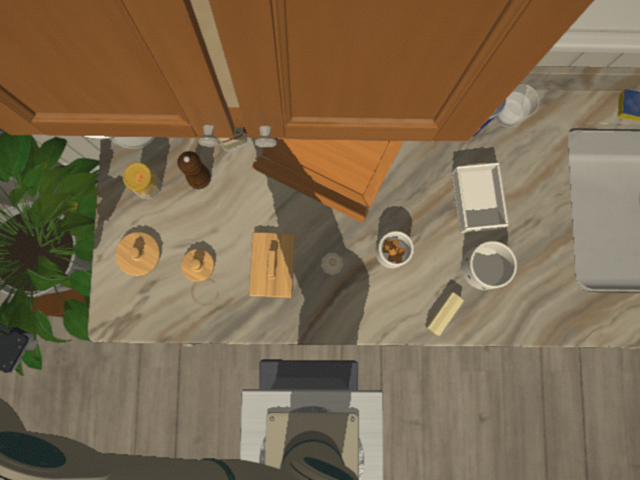

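The scene view shows the lids at the left end of the worktop, with the containers and butter at the right. In the top view the main items are at: butter (445,314), garlic (332,264), dish (481,197), crock (490,266), jar (395,250), dish lid (272,265), crock lid (137,254) and sugar lid (198,264). Next I'll segment them in a magnified view.

```bash
cat > h.py <<'E'
import numpy as np, cv2
from scipy.spatial.transform import Rotation as R
from plant import ctrl, viewer
def snap(n): return viewer.snapshot(n)
def plane(s,uv,z):
    uv=np.atleast_2d(np.asarray(uv,float))
    d=np.c_[(uv[:,0]-s["cx"])/s["fx"],(uv[:,1]-s["cy"])/s["fy"],np.ones(len(uv))]@R.from_euler("xyz",s["orientation"]).as_matrix().T
    o=s["origin"]; return (o+d*((z-o[2])/d[:,2])[:,None])[:,:2]
def proj(s,P):
    p=(np.atleast_2d(P)-s["origin"])@R.from_euler("xyz",s["orientation"]).as_matrix()
    return np.c_[s["fx"]*p[:,0]/p[:,2]+s["cx"],s["fy"]*p[:,1]/p[:,2]+s["cy"]]
def seg(s,lo,hi,uv,r=45):
    "contour (hull) of the HSV blob in range nearest to uv"
    m=cv2.inRange(cv2.cvtColor(s["img"],cv2.COLOR_BGR2HSV),lo,hi); k=np.zeros_like(m)
    cv2.circle(k,tuple(uv),r,255,-1); m&=k
    m=cv2.morphologyEx(m,cv2.MORPH_OPEN,np.ones((2,2)))
    c,_=cv2.findContours(m,cv2.RETR_EXTERNAL,cv2.CHAIN_APPROX_NONE)
    return cv2.convexHull(max(c,key=cv2.contourArea))[:,0]
E
python3 - <<'E'
from h import *
s=snap("top"); img=s["img"]; hsv=cv2.cvtColor(img,cv2.COLOR_BGR2HSV)
for n,p in dict(butter=(445,314),rimcrock=(490,245),dishrim=(456,180),dishfloor=(480,185),counter=(440,280),counter2=(230,290),counter3=(350,200),lid=(260,250),clid=(125,250),slid=(190,262),garlic=(332,264),garl2=(328,258)).items(): print(n,hsv[p[1],p[0]])
cv2.imwrite("pics/zr.png",cv2.resize(img[150:345,310:530],None,fx=3,fy=3,interpolation=cv2.INTER_CUBIC))
cv2.imwrite("pics/zl.png",cv2.resize(img[150:330,100:360],None,fx=3,fy=3,interpolation=cv2.INTER_CUBIC))
E
```

```text
butter [ 22  99 196]
rimcrock [ 23  45 200]
dishrim [ 21  49 124]
dishfloor [ 21  42 213]
counter [ 20  62 161]
counter2 [ 21  59 156]
counter3 [ 13 148  79]
lid [ 17 138 202]
clid [ 17 139 206]
slid [ 17 141 176]
garlic [18 93 99]
garl2 [ 18  59 108]
```

View pics/zr.png

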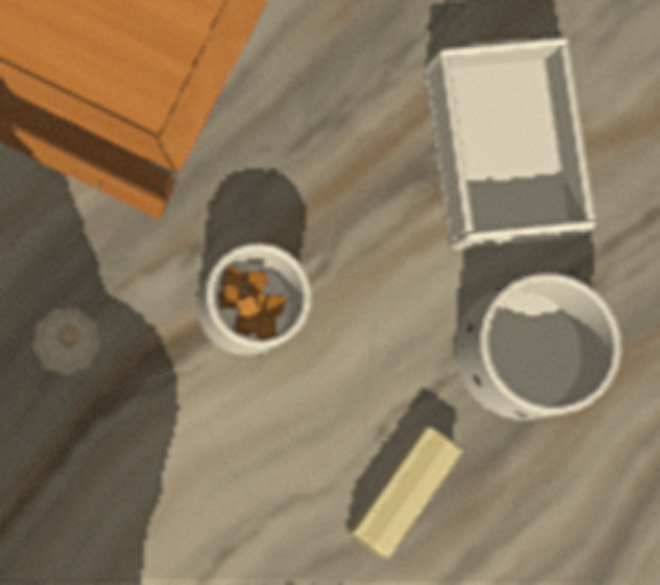

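View pics/zl.png

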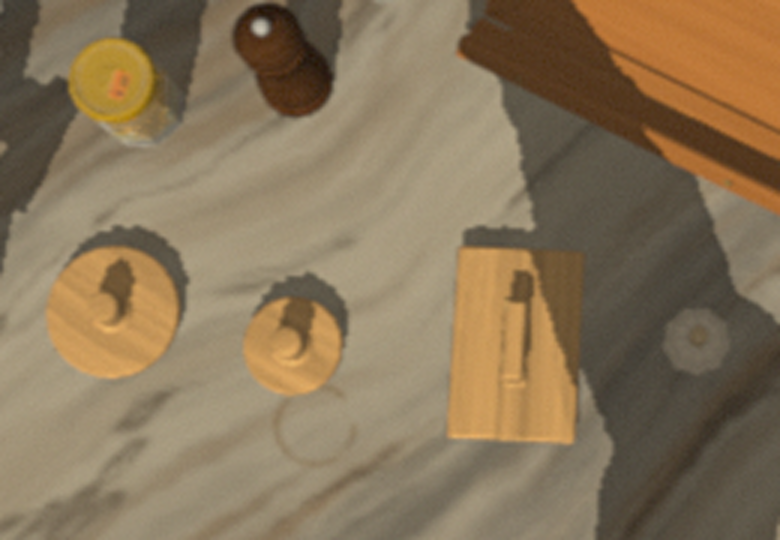

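The magnified views are clear. The rim centres in the original image come from crop/3 plus the offset, and the lids segment cleanly on saturation. Next I'll compute positions.

```bash
python3 - <<'E'
from h import *
s=snap("top"); sc=snap("scene")
Z=lambda pts,x0,y0:(np.array(pts,float)-1)/3+[x0,y0]
def rep(n,xy): print(n,np.round(xy,4))
for n,uv in dict(crock_lid=(137,254),sugar_lid=(198,264)).items():
    c=seg(s,(8,95,40),(24,255,255),uv,32); w=plane(s,c,.019).astype(np.float32)
    rep(n,[*cv2.fitEllipse(w)[0],*cv2.fitEllipse(w)[1]])
c=seg(s,(8,95,40),(24,255,255),(272,265),48); r=cv2.minAreaRect((plane(s,c,.019)*1000).astype(np.float32)); print("dish_lid",r)
c=seg(s,(20,75,120),(32,255,255),(445,314),35); r=cv2.minAreaRect((plane(s,c,.032)*1000).astype(np.float32)); print("butter",r)
rep("butter man",plane(s,Z([(430,428),(462,450),(388,557),(354,532)],310,150),.032))
rep("dish corners",plane(s,Z([(441,52),(567,40),(594,228),(460,244)],310,150),.052))
cr=plane(s,Z([(481,343),(621,343),(551,274),(551,412)],310,150),.08); rep("crock",cr); 
sj=plane(s,Z([(206,297),(312,297),(259,242),(259,352)],310,150),.07); rep("sugar",sj)
rep("garlic neck",plane(s,Z([(67,335)],310,150),.062)); rep("garlic bulb",plane(s,Z([(66,341)],310,150),.02))
rep("knobs crock,sugar lids",plane(s,Z([(108,309),(288,343)],100,150),.047))
rep("handle",plane(s,Z([(504,304),(523,304),(523,384),(504,384)],100,150),.047))
# stand corner, mill, honey
rep("stand corner ground",plane(s,Z([(160,215)],310,150),0)); rep("mill top",plane(s,Z([(262,28)],100,150),.17)); rep("honey top",plane(s,Z([(112,80)],100,150),.1))
# scene checks: crop
g=cv2.resize(sc["img"][130:390,190:480],None,fx=2.7,fy=2.3) if 0 else sc["img"]
cv2.imwrite("pics/sr.png",cv2.resize(g[230:385,280:480],None,fx=3.5,fy=3.5,interpolation=cv2.INTER_CUBIC))
E
```

```text
crock_lid [0.4512 0.402  0.102  0.1027]
sugar_lid [0.4267 0.264  0.0758 0.0767]
dish_lid ((430.14111328125, 93.36737060546875), (98.98265838623047, 148.84378051757812), 87.91045379638672)
butter ((321.1518249511719, -301.6930236816406), (33.590972900390625, 104.2606430053711), 54.09601974487305)
butter man [[ 0.3721 -0.3179]
 [ 0.3558 -0.3418]
 [ 0.2754 -0.2839]
 [ 0.2936 -0.2587]]
dish corners [[ 0.6602 -0.3286]
 [ 0.6713 -0.4267]
 [ 0.5242 -0.442 ]
 [ 0.5104 -0.3392]]
crock [[ 0.4323 -0.3451]
 [ 0.4336 -0.4489]
 [ 0.4843 -0.3988]
 [ 0.3822 -0.3952]]
sugar [[ 0.465  -0.1436]
 [ 0.4661 -0.2226]
 [ 0.507  -0.1835]
 [ 0.4245 -0.1827]]
garlic neck [[ 0.4362 -0.0408]]
garlic bulb [[ 0.436  -0.0421]]
knobs crock,sugar lids [[0.4516 0.4004]
 [0.4278 0.2649]]
handle [[0.4593 0.1041]
 [0.4595 0.0898]
 [0.3992 0.0885]
 [0.3991 0.1027]]
stand corner ground [[ 0.5386 -0.1165]]
mill top [[0.6362 0.2699]]
honey top [[0.6146 0.3921]]
```

View pics/sr.png

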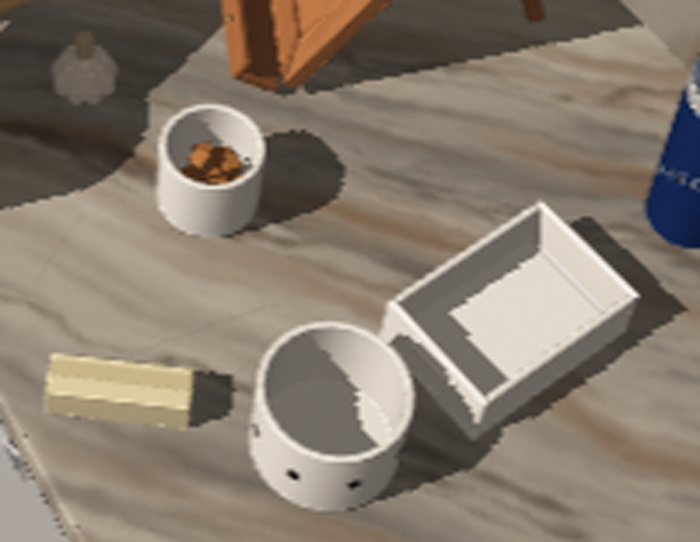

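The second view agrees: the crock stands close in front of the dish's near end, and the garlic's neck is upright. The butter's long axis is at about -36° and the dish's at about +5.5°. Moving above the butter now.

Request:
carry_out(rows="0.6 2.03 -4.83 0 0 0 -0.1666;0.6 2.03 -4.83 0 0 0 -0.1666;0.6 2.03 -4.83 0 0 0 -0.1666;0.6 2.03 -4.83 0 0 0 -0.1666;0.6 2.03 -4.83 0 0 0 -0.1666;0.6 2.03 -4.83 0 0 0 -0.1666;0.6 2.03 -4.83 0 0 0 -0.1666;0.6 0 -5 0 0 0 -0.1666;0.6 0 -5 0 0 0 -0.1666;0.6 0 -5 0 0 0 -0.1666;0.6 0 -5 0 0 0 -0.1666;0.6 0 -5 0 0 0 -0.1666;0.6 0 -5 0 0 0 -0.1666;0.6 0 -5 0 0 0 -0.1666;0.6 -1.63 -3.37 0 0 0 -0.1666;0.6 -1.63 -3.37 0 0 0 -0.1666;0.6 -1.63 -3.37 0 0 0 -0.1666;0.6 -1.63 -3.37 0 0 0 -0.1666;0.6 -1.63 -3.37 0 0 0 -0.1666;0.6 -1.63 -3.37 0 0 0 -0.1666")

```text
t: 2.75
position: [0.3219, -0.3036, 0.2056]
eef_rot: [-3.141, -0.0, -0.637]
force: [1.4, 0.6, 0.8]
opening: 0.0565
gripper_force: 0.0
```

Request:
carry_out(rows="0.6 0 0 0 0 0 0;0.6 0 0 0 0 0 0")

```text
t: 3.0
position: [0.3225, -0.3018, 0.2053]
eef_rot: [-3.141, 0.001, -0.63]
force: [-0.3, 1.7, 0.2]
opening: 0.0565
gripper_force: 0.0
```

```bash
python3 - <<'E'
from h import *
q=ctrl.sense(); print(q["position"],q["eef_rot"],q["joints"],q["force"])
s=snap("wrist"); cv2.imwrite("pics/w1.png",s["img"]); print(s["origin"],s["orientation"])
P=np.array([.322,-.302]); a=np.radians(-36.2); l=np.array([np.cos(a),np.sin(a)])*.05; w=np.array([-np.sin(a),np.cos(a)])*.016
print(proj(s,[[*(P+i*l+j*w),.032] for i,j in [(1,1),(1,-1),(-1,-1),(-1,1)]]).round())
E
```

```text
[ 0.32247012 -0.30179791  0.20525644] [-3.14064173e+00  7.83686003e-04 -6.30431607e-01] [ 0.00818957  0.50212159  0.99582615  2.08504725 -0.56718754  0.85246454
 -0.8613956 ] [-0.33465642  1.6674928   0.21036702]
[ 0.38815742 -0.34957139  0.38470888] [ 2.85826979e+00  9.15382965e-04 -2.20156804e+00]
[[302. 153.]
 [339. 153.]
 [338. 264.]
 [303. 264.]]
```

View pics/w1.png

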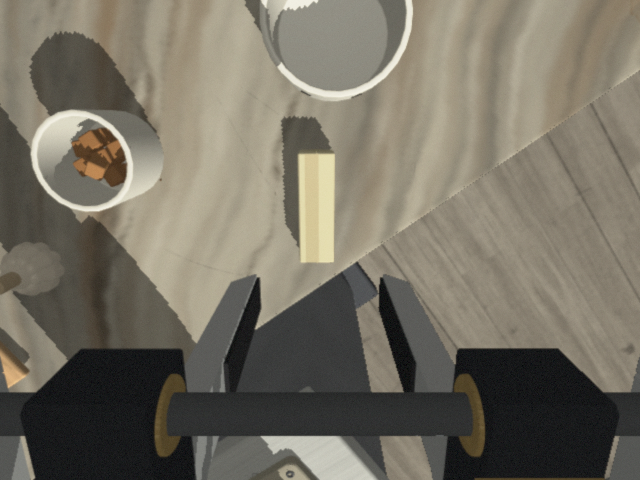

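The wrist view shows the butter aligned with the fingers, at u 299–334 and v 153–263, about 3 mm left of centre. Next: shift, descend and grasp.

Request:
carry_out(rows="0.6 0.15 0.25 -4 0 0 0;0.6 0 0 -4 0 0 0;0.6 0 0 -4 0 0 0;0.6 0 0 -3 0 0 0;0.6 0 0 -2.4 0 0 0;0.6 0 0 -1.6 0 0 0;0.6 0 0 -0.8 0 0 0;0.6 0 0 0 0 0 0;0.2 0 0 0 0 0 0;0.2 0 0 0 0 0 0;0.2 0 0 0 0 0 0;0.2 0 0 0 0 0 0;0.2 0 0 0 0 0 0")

```text
t: 4.68
position: [0.324, -0.3001, 0.0078]
eef_rot: [-3.141, -0.001, -0.632]
force: [0.7, 0.4, 4.6]
opening: 0.0317
gripper_force: 30.0
```

Request:
carry_out(rows="0.2 0 0 2 0 0 0;0.2 0 0 4 0 0 0;0.2 0 0 5 0 0 0;0.2 0 0 5 0 0 0;0.2 3.34 -1.05 1 0 0 0.091;0.2 3.34 -1.05 0 0 0 0.091;0.2 3.34 -1.05 0 0 0 0.091;0.2 3.34 -1.05 0 0 0 0.091;0.2 3.34 -1.05 0 0 0 0.091;0.2 3.34 -1.05 0 0 0 0.091;0.2 3.34 -1.05 0 0 0 0.091;0.2 3.34 -1.05 0 0 0 0.091;0.2 0 0 0 0 0 0;0.2 0 0 0 0 0 0")

```text
t: 6.42
position: [0.5893, -0.3842, 0.1767]
eef_rot: [-3.141, 0.002, 0.094]
force: [0.8, 0.2, -1.1]
opening: 0.0318
gripper_force: 30.0
```

```bash
python3 - <<'E'
from h import *
q=ctrl.sense(); print(q["position"],q["eef_rot"],q["joints"],q["force"])
s=snap("wrist"); cv2.imwrite("pics/w2.png",s["img"])
P=np.array([.5915,-.384]); a=np.radians(5.5); l=np.array([np.cos(a),np.sin(a)])*.075; w=np.array([-np.sin(a),np.cos(a)])*.05
print(proj(s,[[*(P+i*l+j*w),.052] for i,j in [(1,1),(1,-1),(-1,-1),(-1,1)]]).round())
E
```

```text
[ 0.58934931 -0.38416829  0.17667265] [-3.14068969e+00  2.13199036e-03  9.39554755e-02] [ 0.21275266  0.8217287   0.6470902   1.38605763 -0.51535212  1.10673801
 -0.53953423] [ 0.77663139  0.23872781 -1.05441638]
[[250. 121.]
 [390. 121.]
 [381. 310.]
 [259. 311.]]
```

View pics/w2.png

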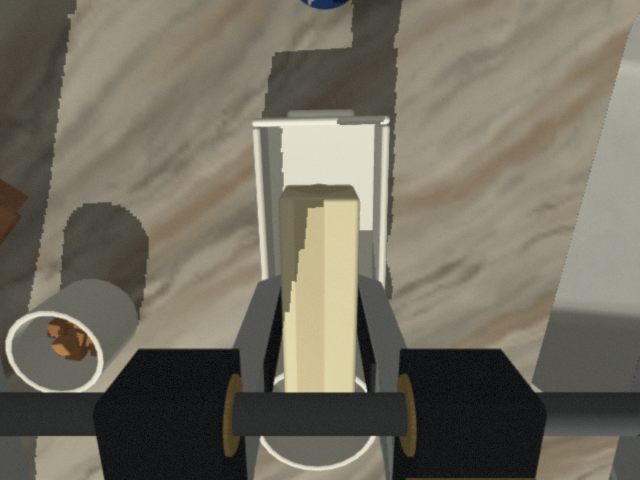

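The wrist view shows the dish rim corners at (253,120) and (390,120), which matches the prediction, and the butter is square to the dish. Lowering it in.

Request:
carry_out(rows="0.2 0.2 0 -4 0 0 0;0.2 0 0 -4 0 0 0;0.2 0 0 -3.5 0 0 0;0.2 0 0 -2.5 0 0 0;0.2 0 0 -1.3 0 0 0;0.2 0 0 -0.7 0 0 0;0.2 0 0 0 0 0 0;0.2 0 0 0 0 0 0")

```text
t: 7.48
position: [0.5934, -0.3847, 0.0186]
eef_rot: [3.14, -0.001, 0.096]
force: [-0.0, -0.0, -1.0]
opening: 0.0321
gripper_force: 30.0
```

Request:
carry_out(rows="0.2 0 0 -0.3 0 0 0;0.2 0 0 -0.1 0 0 0;0.2 0 0 0 0 0 0;0.48 0 0 0 0 0 0;0.48 0 0 0 0 0 0;0.48 0 0 0 0 0 0;0.48 0 0 3 0 0 0;0.48 0 0 5 0 0 0;0.48 0 0 6 0 0 0;0.48 0 0 5 0 0 0;0.48 0 0 0 0 0 0")

```text
t: 8.85
position: [0.5947, -0.3866, 0.2087]
eef_rot: [3.135, -0.007, 0.096]
force: [-0.8, 0.4, -0.1]
opening: 0.0451
gripper_force: 0.0
```

Request:
carry_out(rows="0.5 -3.5 2.7 0 0 0 0;0.5 -3.5 2.7 0 0 0 0;0.5 -3.5 2.7 0 0 0 0;0.5 -3.5 2.7 0 0 0 0;0.5 -3.5 2.7 0 0 0 0;0.5 0.4 5.2 0 0 0 0;0.5 0.4 5.2 0 0 0 0;0.5 0.4 5.2 0 0 0 0;0.5 0.4 5.2 0 0 0 0;0.5 0 0.2 -3 0 0 0;0.5 0 0 -3 0 0 0;0.5 0 0 0 0 0 0;0.5 0 0 0 0 0 0")

```text
t: 10.48
position: [0.434, -0.0397, 0.1439]
eef_rot: [3.141, -0.0, 0.095]
force: [0.4, -0.3, -0.1]
opening: 0.0469
gripper_force: 0.0
```

```bash
python3 - <<'E'
from h import *
q=ctrl.sense(); print(q["position"],q["eef_rot"],q["joints"],q["force"])
s=snap("wrist"); t=snap("top"); cv2.imwrite("pics/w3.png",np.hstack([cv2.resize(s["img"],(480,360)),t["img"][150:510,220:520][:, :320]]) if 0 else s["img"])
print(proj(s,[[.436,-.041,.062],[.436,-.041,.041],[.436,-.041,.0]]).round())
E
```

```text
[ 0.43401339 -0.03970558  0.14387598] [ 3.14119311e+00 -1.34075518e-04  9.48477964e-02] [-0.44194239  0.51366423  0.67302139  2.16766845 -0.54536816  0.6308443
 -0.85548   ] [ 0.38733666 -0.26254858 -0.11741179]
[[322. 239.]
 [322. 230.]
 [322. 217.]]
```

View pics/w3.png

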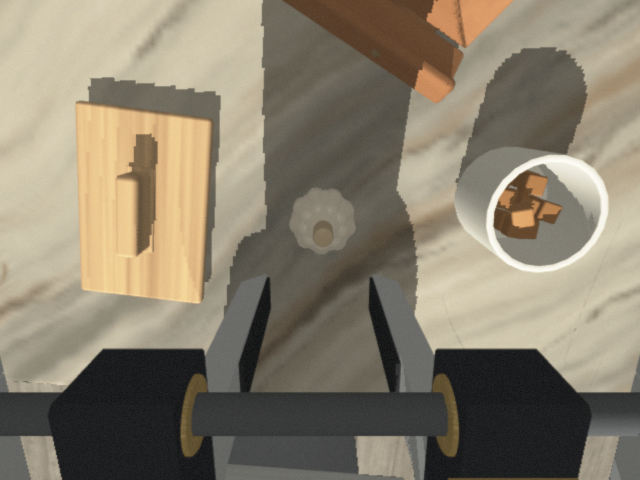

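The garlic neck top appears at (322,232), centred between the fingers. Descending to grip the neck.

Request:
carry_out(rows="0.5 0.3 -0.1 -3 0 0 0;0.5 0.1 0 -3 0 0 0;0.5 0 0 -2.5 0 0 0;0.5 0 0 -1.1 0 0 0;0.5 0 0 -0.5 0 0 0;0.5 0 0 0 0 0 0;0.05 0 0 0 0 0 0;0.05 0 0 0 0 0 0;0.05 0 0 0 0 0 0;0.05 0 0 0 0 0 0;0.05 0 0 0 0 0 0;0.05 0 0 0 0 0 0")

```text
t: 12.08
position: [0.4379, -0.0401, 0.0425]
eef_rot: [-3.142, -0.0, 0.096]
force: [0.2, 0.3, 0.2]
opening: 0.0127
gripper_force: 29.9
```

Request:
carry_out(rows="0.05 0 0 2 0 0 0;0.05 0 0 4 0 0 0;0.05 0 0 5 0 0 0;0.05 0 0 4 0 0 0;0.05 -0.1 -5.1 0 0 0 0;0.05 -0.1 -5.1 0 0 0 0;0.05 -0.1 -5.1 0 0 0 0;0.05 -0.1 -5.1 0 0 0 0;0.05 -0.1 -5.1 0 0 0 0;0.05 0 -5.1 0 0 0 0;0.05 0 -5.1 0 0 0 0;0.05 0 0 0 0 0 0;0.05 0 0 0 0 0 0;0.05 0 0 0 0 0 0")

```text
t: 13.82
position: [0.4334, -0.3953, 0.1922]
eef_rot: [-3.14, -0.0, 0.098]
force: [0.1, -0.3, -1.0]
opening: 0.0134
gripper_force: 29.9
```

```bash
python3 - <<'E'
from h import *
q=ctrl.sense(); print(q["position"],q["eef_rot"],q["joints"],q["force"])
s=snap("wrist"); t=snap("top"); 
cv2.imwrite("pics/w4.png",np.hstack([cv2.resize(s["img"],(480,360)),cv2.resize(t["img"][150:330,400:560],(320,360))]))
th=np.linspace(0,2*np.pi,9)[:-1]
print(proj(s,[[.433+.052*np.cos(a),-.397+.052*np.sin(a),.08] for a in th]).round()*.75)
E
```

```text
[ 0.43336214 -0.39532031  0.19220332] [-3.13994166e+00 -4.33601652e-05  9.76681132e-02] [ 0.27628066  0.64088524  0.68354743  1.72662191 -0.48376164  0.95071875
 -0.3215672 ] [ 0.14708547 -0.30204832 -1.04488435]
[[247.5  120.  ]
 [207.   132.  ]
 [189.   167.25]
 [202.5  204.  ]
 [237.   220.5 ]
 [273.75 210.  ]
 [294.   177.75]
 [283.5  139.5 ]]
```

View pics/w4.png

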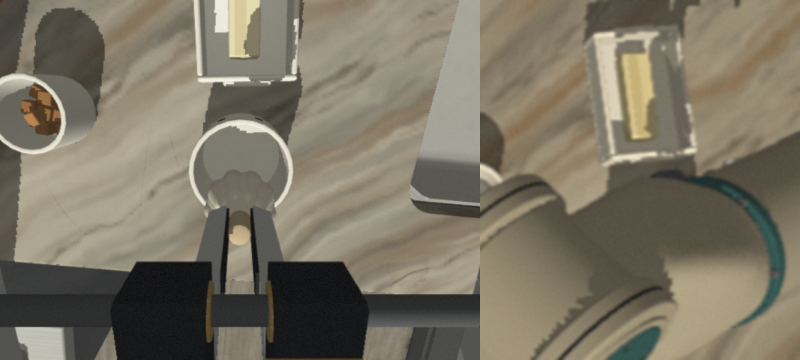

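The crock rim spans u 190–293 with its top at v 119, as predicted, and the butter lies inside the dish. Lowering the garlic.

Request:
carry_out(rows="0.05 0 -0.1 -4 0 0 0;0.05 0 0 -4 0 0 0;0.05 0 0 -3 0 0 0;0.05 0 0 -1.7 0 0 0;0.05 0 0 -1 0 0 0;0.05 0 0 -0.4 0 0 0;0.05 0 0 0 0 0 0;0.05 0 0 0 0 0 0")

```text
t: 14.92
position: [0.4333, -0.3986, 0.0522]
eef_rot: [3.141, -0.001, 0.096]
force: [0.8, 0.2, -0.4]
opening: 0.0129
gripper_force: 29.9
```

Request:
carry_out(rows="0.05 0 0 -0.2 0 0 0;0.05 0 0 0 0 0 0;0.05 0 0 0 0 0 0;0.05 0 0 0 0 0 0")

```text
t: 15.42
position: [0.4329, -0.3982, 0.0495]
eef_rot: [3.142, -0.0, 0.096]
force: [0.4, -0.1, -1.4]
opening: 0.0131
gripper_force: 29.9
```

Request:
carry_out(rows="0.05 0 0 -0.05 0 0 0;0.5 0 0 0 0 0 0;0.5 0 0 0 0 0 0;0.5 0 0 0 0 0 0;0.5 0 0 3 0 0 0;0.5 0 0 6 0 0 0;0.5 0 0 6 0 0 0;0.5 0 4.9 1 0 0 -0.013;0.5 0 4.9 0 0 0 -0.013;0.5 0 4.9 0 0 0 -0.013;0.5 0 4.9 0 0 0 -0.013;0.5 0 4.9 0 0 0 -0.013;0.5 0 4.9 0 0 0 -0.013;0.5 0 4.9 0 0 0 -0.013;0.5 0 4.9 0 0 0 -0.013;0.5 0 4.9 0 0 0 -0.013;0.5 0 4.9 0 0 0 -0.013;0.5 0 0 0 0 0 0;0.5 0 0 0 0 0 0;0.5 0 0 0 0 0 0")

```text
t: 17.92
position: [0.433, 0.0903, 0.2092]
eef_rot: [3.141, -0.0, -0.037]
force: [0.4, 0.0, 0.5]
opening: 0.0469
gripper_force: 0.0
```

```bash
python3 - <<'E'
from h import *
q=ctrl.sense(); print(q["position"],q["eef_rot"],q["joints"],q["force"])
s=snap("wrist"); cv2.imwrite("pics/w5.png",s["img"])
u=proj(s,[[.430,.0935,.019]])[0].astype(int); print(u)
c=seg(s,(8,95,40),(24,255,255),u,170); r=cv2.minAreaRect((plane(s,c,.019)*1000).astype(np.float32)); print(r)
P=np.array([.430,.0935]); a=np.radians(-1); l=np.array([np.cos(a),np.sin(a)]); w=np.array([-l[1],l[0]])
print(proj(s,[[*(P+i*.03*l+j*.008*w),.047] for i,j in [(1,1),(1,-1),(-1,-1),(-1,1)]]).round())
print(proj(s,[[*(P+i*.074*l+j*.049*w),.019] for i,j in [(1,1),(1,-1),(-1,-1),(-1,1)]]).round())
E
```

```text
[0.43296699 0.09031347 0.20917616] [ 3.14145462e+00 -3.51604976e-04 -3.69871649e-02] [-0.88078793  0.44610812  0.86465512  2.07810045 -0.46606326  0.81857418
 -1.34416138] [0.391109   0.02705948 0.53237872]
[316 210]
((432.92303466796875, 96.11869812011719), (96.47635650634766, 145.46267700195312), 87.96129608154297)
[[306. 183.]
 [325. 183.]
 [326. 250.]
 [308. 251.]]
[[259. 129.]
 [371. 127.]
 [368. 283.]
 [268. 285.]]
```

View pics/w5.png

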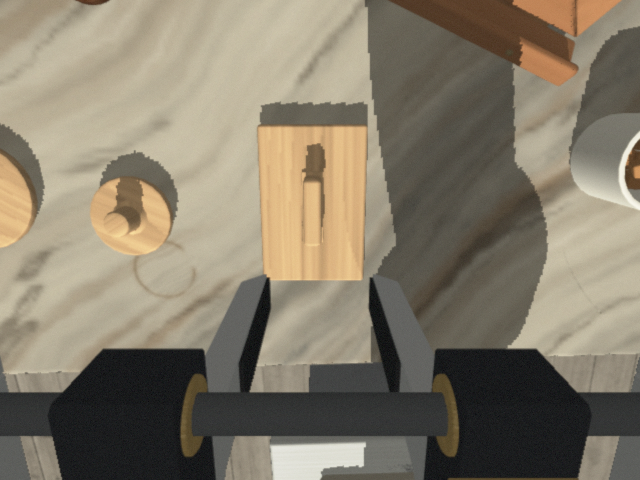

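The lid handle spans u 303–321 and v 180–245, and its axis is at -2.0°, already matched. It sits about 3 mm further +x/+y than the first estimate, so I'm correcting for that, descending and gripping.

Request:
carry_out(rows="0.5 -0.1 0.5 -4 0 0 0;0.5 0 0 -4 0 0 0;0.5 0 0 -4 0 0 0;0.5 0 0 -3.5 0 0 0;0.5 0 0 -2 0 0 0;0.5 0 0 -1.1 0 0 0;0.5 0 0 0 0 0 0;0.05 0 0 0 0 0 0;0.05 0 0 0 0 0 0;0.05 0 0 0 0 0 0;0.05 0 0 0 0 0 0;0.05 0 0 0 0 0 0")

```text
t: 19.48
position: [0.4321, 0.097, 0.0233]
eef_rot: [-3.141, -0.001, -0.034]
force: [0.2, 0.3, 6.3]
opening: 0.0159
gripper_force: 30.0
```

Request:
carry_out(rows="0.05 0 0 2 0 0 0;0.05 0 0 4 0 0 0;0.05 0 0 5 0 0 0;0.05 0 0 5 0 0 0;0.05 -0.2 -5 1 0 0 0.011;0.05 -0.2 -5 0 0 0 0.011;0.05 -0.2 -5 0 0 0 0.011;0.05 -0.2 -5 0 0 0 0.011;0.05 -0.2 -5 0 0 0 0.011;0.05 -0.1 -5 0 0 0 0.011;0.05 -0.1 -4.7 0 0 0 0.011;0.05 3.4 -2.7 0 0 0 0.011;0.05 3.4 -2.7 0 0 0 0.011;0.05 3.4 -2.7 0 0 0 0.011;0.05 3.4 -2.7 0 0 0 0.011;0.05 3.4 -2.6 0 0 0 0.01;0.05 0 0 0 0 0 0;0.05 0 0 0 0 0 0;0.05 0 0 0 0 0 0")

```text
t: 21.85
position: [0.589, -0.3833, 0.1929]
eef_rot: [-3.14, 0.001, 0.096]
force: [-0.5, 0.4, -1.3]
opening: 0.0157
gripper_force: 30.0
```

```bash
python3 - <<'E'
from h import *
q=ctrl.sense(); print(q["position"],q["eef_rot"],q["joints"],q["force"])
s=snap("wrist"); cv2.imwrite("pics/w6.png",s["img"])
zt=q["position"][2]-.0233+.019
u=proj(s,[[*q["position"][:2],zt]])[0].astype(int)
c=seg(s,(8,95,40),(24,255,255),u,200); w=plane(s,c,zt)*1000; r=cv2.minAreaRect(w.astype(np.float32)); print(u,r,c.min(0),c.max(0))
E
```

```text
[ 0.58904891 -0.38327547  0.19294841] [-3.14041209e+00  5.58329503e-04  9.64102938e-02] [ 0.20018479  0.81075774  0.67609873  1.37288041 -0.52312903  1.13990369
 -0.53227793] [-0.54684611  0.37071815 -1.29146959]
[320 288] ((596.4652709960938, -382.4834289550781), (134.5381622314453, 96.29641723632812), 5.50869607925415) [211 131] [429 393]
```

View pics/w6.png

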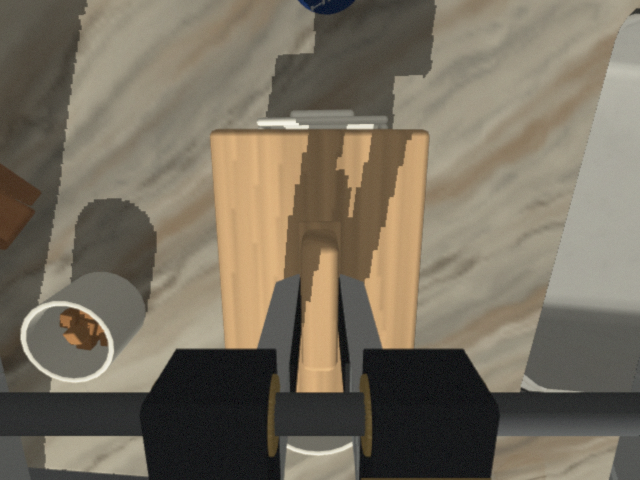

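The lid is square in the grip, with its front edge at v 131 and u 212–429. The dish rim shows just beyond it at u 258–388. I'm correcting by +2 mm in x and -2 mm in y, then lowering.

Request:
carry_out(rows="0.05 0.2 -0.2 -3 0 0 0;0.05 0 0 -3.5 0 0 0;0.05 0 0 -3 0 0 0;0.05 0 0 -1.5 0 0 0;0.05 0 0 -0.5 0 0 0;0.05 0 0 -0.3 0 0 0;0.05 0 0 -0.2 0 0 0;0.05 0 0 0 0 0 0;0.05 0 0 0 0 0 0")

```text
t: 23.02
position: [0.5921, -0.3863, 0.0734]
eef_rot: [3.141, -0.001, 0.097]
force: [-0.2, -0.6, -2.5]
opening: 0.0157
gripper_force: 30.0
```

Request:
carry_out(rows="0.05 0 0 -0.2 0 0 0;0.05 0 0 -0.2 0 0 0;0.05 0 0 -0.2 0 0 0;0.05 0 0 -0.1 0 0 0;0.05 0 0 0 0 0 0;0.05 0 0 0 0 0 0")

```text
t: 23.78
position: [0.5919, -0.3861, 0.0664]
eef_rot: [-3.141, -0.0, 0.097]
force: [-2.2, 0.8, 4.9]
opening: 0.0159
gripper_force: 30.0
```

Request:
carry_out(rows="0.45 0 0 0 0 0 0;0.45 0 0 0 0 0 0;0.45 0 0 0 0 0 0;0.45 0 0 3 0 0 0;0.45 0 0 5 0 0 0;0.45 0 0 6 0 0 0;0.45 -3.4 2.7 0 0 0 0;0.45 -3.4 2.7 0 0 0 0;0.45 -3.4 2.7 0 0 0 0;0.45 -3.4 2.7 0 0 0 0;0.45 -3.4 2.7 0 0 0 0;0.45 0 0 0 0 0 0")

```text
t: 25.28
position: [0.4196, -0.249, 0.206]
eef_rot: [-3.139, 0.001, 0.097]
force: [0.7, -0.8, -0.2]
opening: 0.0428
gripper_force: 0.0
```

Request:
carry_out(rows="0.45 0.2 5 0 0 0 0;0.45 0.2 5 0 0 0 0;0.45 0.2 5 0 0 0 0;0.45 0.2 5 0 0 0 0;0.45 0.2 5 0 0 0 0;0.45 0.2 5 0 0 0 0;0.45 0.2 5 0 0 0 0;0.45 0.2 5 0 0 0 0;0.45 0.2 5 0 0 0 0;0.45 0.2 5 0 0 0 0;0.45 0.2 5 0 0 0 0;0.45 0.2 5 0 0 0 0;0.45 0.2 5 0 0 0 0;0.45 0 0 0 0 0 0;0.45 0 0 0 0 0 0;0.45 0 0 0 0 0 0")

```text
t: 27.28
position: [0.4487, 0.3973, 0.2062]
eef_rot: [3.141, -0.0, 0.094]
force: [-0.7, 0.2, -0.4]
opening: 0.0424
gripper_force: 0.0
```

```bash
python3 - <<'E'
from h import *
q=ctrl.sense(); print(q["position"],q["eef_rot"],q["joints"],q["force"])
s=snap("wrist"); sc=snap("scene")
cv2.imwrite("pics/w7.png",np.hstack([cv2.resize(s["img"],(480,360)),cv2.resize(sc["img"][240:400,340:482],(320,360))]))
u=proj(s,[[.4512,.402,.019]])[0].astype(int); c=seg(s,(8,95,40),(24,255,255),u,90)
w=plane(s,c,.019).astype(np.float32); print(u,cv2.fitEllipse(w), proj(s,[[.4512,.402,.047]])*.75)
E
```

```text
[0.44872826 0.39733738 0.20622912] [ 3.14121561e+00 -4.89024325e-04  9.43138111e-02] [-1.23488983  0.67216215  0.78787948  1.67803119 -0.54270648  1.02302118
 -1.74078931] [-0.72299941  0.15581837 -0.43588634]
[314 204] ((0.45413222908973694, 0.40544068813323975), (0.09972592443227768, 0.10032543540000916), 106.59146118164062) [[235.96536527 158.54218603]]
```

View pics/w7.png

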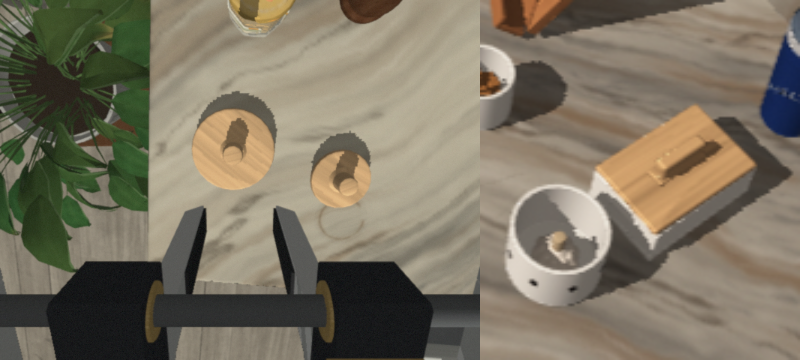

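The dish lid sits flat and the garlic stands upright in the crock. The crock lid's knob is at (234,153) in the scaled view, and the lid measures at (0.454, 0.405). Gripping its knob.

Request:
carry_out(rows="0.45 0.5 0.7 -4 0 0 0;0.45 0 0 -4 0 0 0;0.45 0 0 -4 0 0 0;0.45 0 0 -3.5 0 0 0;0.45 0 0 -1.8 0 0 0;0.45 0 0 -1 0 0 0;0.45 0 0 0 0 0 0;0.1 0 0 0 0 0 0;0.1 0 0 0 0 0 0;0.1 0 0 0 0 0 0;0.1 0 0 0 0 0 0;0.1 0 0 0 0 0 0")

```text
t: 28.88
position: [0.4534, 0.4062, 0.0239]
eef_rot: [-3.141, -0.001, 0.097]
force: [-0.2, 0.3, 5.8]
opening: 0.0235
gripper_force: 30.0
```

Request:
carry_out(rows="0.1 0 0 2 0 0 0;0.1 0 0 5 0 0 0;0.1 0 0 6 0 0 0;0.1 0 0 5 0 0 0;0.1 -0.4 -5 0 0 0 0;0.1 -0.4 -5 0 0 0 0;0.1 -0.4 -5 0 0 0 0;0.1 -0.4 -5 0 0 0 0;0.1 -0.4 -5 0 0 0 0;0.1 0 -5 0 0 0 0;0.1 0 -5 0 0 0 0;0.1 0 -5 0 0 0 0;0.1 0 -5 0 0 0 0;0.1 0 -5 0 0 0 0;0.1 0 -5 0 0 0 0;0.1 0 -5 0 0 0 0;0.1 0 -5 0 0 0 0;0.1 0 -5 0 0 0 0;0.1 0 -5 0 0 0 0;0.1 0 -5.2 0 0 0 0")

```text
t: 31.38
position: [0.4326, -0.3976, 0.2038]
eef_rot: [-3.141, -0.0, 0.097]
force: [1.0, 0.4, -1.2]
opening: 0.0235
gripper_force: 30.0
```

Request:
carry_out(rows="0.1 0 0 0 0 0 0;0.1 0 0 0 0 0 0;0.1 0 0 0 0 0 0")

```text
t: 31.75
position: [0.4334, -0.3944, 0.2031]
eef_rot: [-3.14, -0.0, 0.099]
force: [-0.1, 0.2, -1.6]
opening: 0.0233
gripper_force: 30.0
```

```bash
python3 - <<'E'
from h import *
q=ctrl.sense(); print(q["position"],q["eef_rot"],q["joints"],q["force"])
s=snap("wrist"); cv2.imwrite("pics/w8.png",s["img"])
zt=q["position"][2]-.0239+.019
u=proj(s,[[*q["position"][:2],zt]])[0].astype(int); c=seg(s,(8,95,40),(24,255,255),u,120)
w=plane(s,c,zt); print(u,w.min(0),w.max(0),c.min(0),c.max(0))
f=c[c[:,1]<300]; wf=plane(s,f,zt); A=np.c_[2*wf,np.ones(len(wf))]; x=np.linalg.lstsq(A,(wf**2).sum(1),rcond=None)[0]; print("circle",x[:2],np.sqrt(x[2]+x[0]**2+x[1]**2))
E
```

```text
[ 0.43340178 -0.39438696  0.20312571] [-3.14028766e+00 -3.69492140e-04  9.85538392e-02] [ 0.26174657  0.63163492  0.70590485  1.71687792 -0.48243525  0.97505426
 -0.3217141 ] [-0.14704337  0.16170717 -1.64187248]
[320 288] [ 0.38428488 -0.44417159] [ 0.48533855 -0.34443643] [218 183] [422 375]
circle [ 0.43549748 -0.39414334] 0.049757426756142704
```

View pics/w8.png

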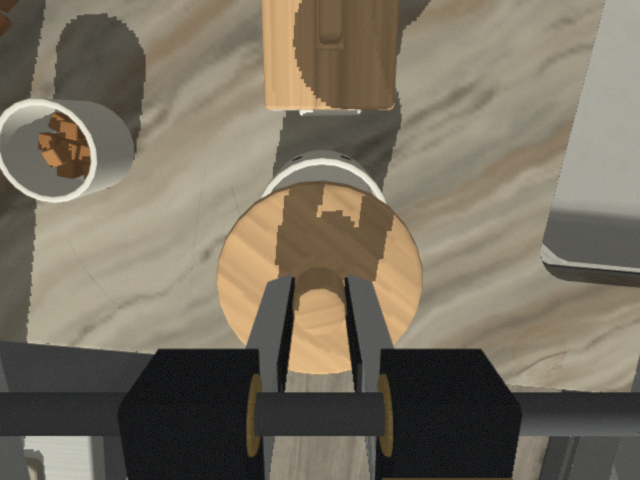

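The lid covers the crock, offset by about 2 mm. I'm shifting it -1.5 mm in x and -2.5 mm in y, then lowering.

Request:
carry_out(rows="0.1 -0.15 -0.25 -3 0 0 0;0.1 0 0 -3.5 0 0 0;0.1 0 0 -2 0 0 0;0.1 0 0 -0.8 0 0 0;0.1 0 0 -0.4 0 0 0;0.1 0 0 -0.2 0 0 0;0.1 0 0 0 0 0 0;0.1 0 0 0 0 0 0")

```text
t: 32.8
position: [0.4316, -0.3989, 0.1045]
eef_rot: [3.141, -0.001, 0.097]
force: [-0.4, 0.4, -0.0]
opening: 0.0235
gripper_force: 30.0
```

Request:
carry_out(rows="0.1 0.05 0.1 -0.2 0 0 0;0.1 0 0 -0.2 0 0 0;0.1 0 0 -0.2 0 0 0;0.1 0 0 -0.15 0 0 0;0.1 0 0 -0.1 0 0 0;0.1 0 0 0 0 0 0;0.1 0 0 0 0 0 0")

```text
t: 33.67
position: [0.4319, -0.3977, 0.0955]
eef_rot: [3.141, -0.0, 0.097]
force: [-0.2, -0.6, -0.3]
opening: 0.0235
gripper_force: 30.0
```

Request:
carry_out(rows="0.1 0 0 -0.1 0 0 0;0.1 0 0 0 0 0 0;0.1 0 0 0 0 0 0")

```text
t: 34.05
position: [0.432, -0.3978, 0.0949]
eef_rot: [3.141, -0.0, 0.097]
force: [-0.8, 0.9, 4.9]
opening: 0.0237
gripper_force: 30.0
```

Request:
carry_out(rows="0.45 0 0 0 0 0 0;0.45 0 0 0 0 0 0;0.45 0 0 0 0 0 0;0.45 0 0 3 0 0 0;0.45 0 0 5 0 0 0;0.45 0 0 4 0 0 0;0.45 0 5.1 0 0 0 0;0.45 0 5.1 0 0 0 0;0.45 0 5.1 0 0 0 0;0.45 0 5.1 0 0 0 0;0.45 0 5.1 0 0 0 0;0.45 0 5.1 0 0 0 0;0.45 0 5.1 0 0 0 0;0.45 0 5.1 0 0 0 0;0.45 0 5.1 0 0 0 0;0.45 0 5.1 0 0 0 0;0.45 0 5.1 0 0 0 0;0.45 0 5.1 0 0 0 0;0.45 0 5.1 0 0 0 0;0.45 0 0 0 0 0 0")

```text
t: 36.55
position: [0.4311, 0.2698, 0.2137]
eef_rot: [-3.141, 0.0, 0.105]
force: [-0.1, -0.7, 0.3]
opening: 0.042
gripper_force: 0.0
```

Request:
carry_out(rows="0.45 0 0 0 0 0 0;0.45 0 0 0 0 0 0")

```text
t: 36.8
position: [0.4321, 0.2638, 0.2147]
eef_rot: [3.141, 0.0, 0.094]
force: [0.0, -0.6, -0.3]
opening: 0.0423
gripper_force: 0.0
```

```bash
python3 - <<'E'
from h import *
q=ctrl.sense(); print(q["position"],q["eef_rot"],q["joints"],q["force"])
s=snap("wrist"); sc=snap("scene")
cv2.imwrite("pics/w9.png",np.hstack([cv2.resize(s["img"],(480,360)),cv2.resize(sc["img"][240:400,340:482],(320,360))]))
u=proj(s,[[.4267,.264,.019]])[0].astype(int); c=seg(s,(8,95,40),(24,255,255),u,65)
w=plane(s,c,.019).astype(np.float32); print(u,cv2.fitEllipse(w))
E
```

```text
[0.43208839 0.26375521 0.2146547 ] [3.14141917e+00 1.59710146e-05 9.41292846e-02] [-1.14741461  0.52698534  0.81925392  1.9151353  -0.48455295  0.90842328
 -1.5645477 ] [ 0.02944779 -0.5616895  -0.28852746]
[318 211] ((0.42957645654678345, 0.26692885160446167), (0.07394147664308548, 0.07449078559875488), 100.07695770263672)
```

View pics/w9.png

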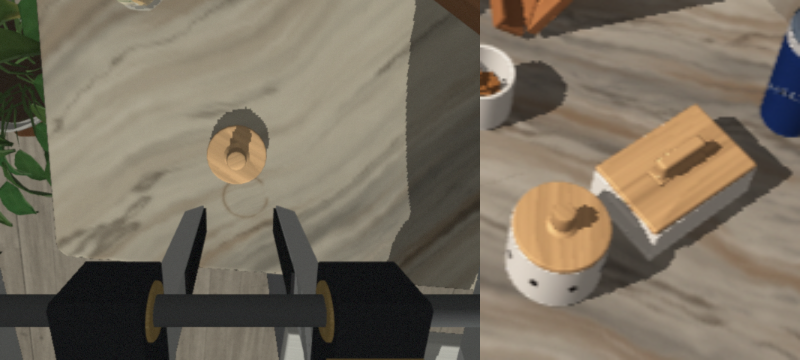

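The crock lid is flat on its rim, and the sugar lid measures at (0.4296, 0.267). Gripping its knob.

Request:
carry_out(rows="0.45 -0.25 0.3 -4 0 0 0;0.45 0 0 -5 0 0 0;0.45 0 0 -4.3 0 0 0;0.45 0 0 -3 0 0 0;0.45 0 0 -1.8 0 0 0;0.45 0 0 -1 0 0 0;0.45 0 0 0 0 0 0;0.1 0 0 0 0 0 0;0.1 0 0 0 0 0 0;0.1 0 0 0 0 0 0;0.1 0 0 0 0 0 0;0.1 0 0 0 0 0 0")

```text
t: 38.4
position: [0.4299, 0.2685, 0.0241]
eef_rot: [-3.141, -0.001, 0.097]
force: [-0.5, -0.8, 5.6]
opening: 0.0233
gripper_force: 30.0
```

Request:
carry_out(rows="0.1 0 0 2 0 0 0;0.1 0 0 5 0 0 0;0.1 0 0 6 0 0 0;0.1 0 0 4.5 0 0 0;0.1 -0.1 -5 0 0 0 0.05;0.1 -0.1 -5 0 0 0 0.05;0.1 -0.1 -5 0 0 0 0.05;0.1 -0.1 -5 0 0 0 0.05;0.1 -0.1 -5 0 0 0 0.05;0.1 0 -5 0 0 0 0.05;0.1 0 -5 0 0 0 0.05;0.1 0 -5 0 0 0 0.05;0.1 0 -5 0 0 0 0;0.1 2 0 0 0 0 0;0.1 2 0 0 0 0 0;0.1 0 0 0 0 0 0;0.1 0 0 0 0 0 0;0.1 0 0 0 0 0 0")

```text
t: 40.65
position: [0.4635, -0.1814, 0.1985]
eef_rot: [-3.141, 0.0, 0.496]
force: [-1.3, 1.2, -0.5]
opening: 0.0237
gripper_force: 30.0
```

```bash
python3 - <<'E'
from h import *
q=ctrl.sense(); print(q["position"],q["eef_rot"],q["joints"],q["force"])
s=snap("wrist"); cv2.imwrite("pics/w10.png",s["img"])
zt=q["position"][2]-.0241+.019
u=proj(s,[[*q["position"][:2],zt]])[0].astype(int); c=seg(s,(8,95,40),(24,255,255),u,95)
f=c[c[:,1]<300]; wf=plane(s,f,zt); A=np.c_[2*wf,np.ones(len(wf))]; x=np.linalg.lstsq(A,(wf**2).sum(1),rcond=None)[0]; print("circle",x[:2],np.sqrt(x[2]+x[0]**2+x[1]**2))
th=np.linspace(0,2*np.pi,17)[:-1]; print(proj(s,[[.466+.039*np.cos(a),-.183+.039*np.sin(a),.07] for a in th]).round().tolist())
E
```

```text
[ 0.46346904 -0.18144407  0.19848884] [-3.14092926e+00  2.83081714e-04  4.96465135e-01] [-0.13237938  0.4946544   0.65759828  1.95340709 -0.40525995  0.82762845
 -0.3270162 ] [-1.30966304  1.19813995 -0.48830816]
circle [ 0.47228094 -0.17673054] 0.035435933905196074
[[348.0, 178.0], [329.0, 172.0], [309.0, 174.0], [291.0, 184.0], [279.0, 199.0], [273.0, 217.0], [276.0, 236.0], [285.0, 252.0], [300.0, 264.0], [318.0, 269.0], [337.0, 267.0], [354.0, 259.0], [367.0, 245.0], [373.0, 227.0], [372.0, 208.0], [363.0, 191.0]]
```

View pics/w10.png

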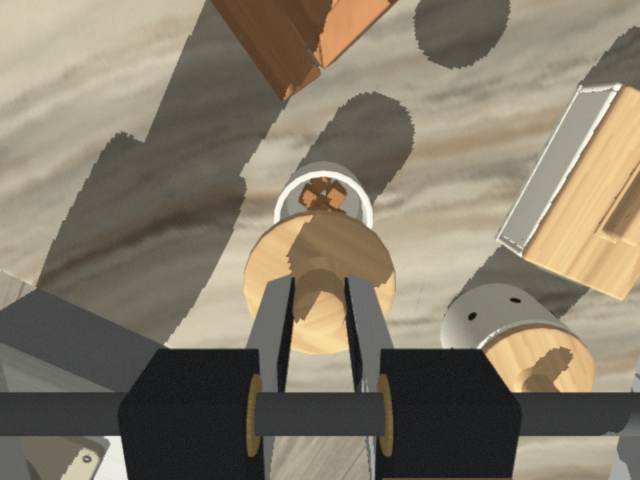

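The jar rim spans u 274–373 with its top at v 170, within 1–2 px of the prediction. The lid is centred on the tool, and the stand is clear. I'm correcting +2 mm in x and -1.5 mm in y, then lowering.

Request:
carry_out(rows="0.1 0.2 -0.15 -3 0 0 0;0.1 0 0 -3.5 0 0 0;0.1 0 0 -2 0 0 0;0.1 0 0 -1 0 0 0;0.1 0 0 -0.5 0 0 0;0.1 0 0 -0.3 0 0 0;0.1 0 0 0 0 0 0;0.1 0 0 0 0 0 0")

```text
t: 41.7
position: [0.4667, -0.1833, 0.0959]
eef_rot: [3.141, -0.001, 0.497]
force: [0.0, 0.5, -1.6]
opening: 0.0232
gripper_force: 30.0
```

Request:
carry_out(rows="0.1 -0.05 0 -0.2 0 0 0;0.1 0 0 -0.2 0 0 0;0.1 0 0 -0.2 0 0 0;0.1 0 0 -0.2 0 0 0;0.1 0 0 -0.2 0 0 0;0.1 0 0 -0.1 0 0 0;0.1 0 0 0 0 0 0;0.1 0 0 0 0 0 0")

```text
t: 42.7
position: [0.4658, -0.1832, 0.0851]
eef_rot: [-3.141, -0.001, 0.497]
force: [-2.3, 1.7, 7.6]
opening: 0.0235
gripper_force: 30.0
```

Seated at z 0.0851, as predicted. Releasing, backing off and checking.

Request:
carry_out(rows="0.45 0 0 0 0 0 0;0.45 0 0 0 0 0 0;0.45 0 0 0 0 0 0;0.45 0 0 3 0 0 0;0.45 0 0 5 0 0 0;0.45 0 0 4 0 0 0;0.45 -2 5 0 0 0 0;0.45 -2 5 0 0 0 0;0.45 0 5 0 0 0 0;0.45 0 5 0 0 0 0;0.45 0 5 0 0 0 0;0.45 0 5 0 0 0 0;0.45 0 0 0 0 0 0;0.45 0 0 0 0 0 0")

```text
t: 44.45
position: [0.4258, 0.1161, 0.2044]
eef_rot: [3.141, 0.0, 0.497]
force: [0.0, -0.4, -0.2]
opening: 0.0422
gripper_force: 0.0
```

```bash
python3 - <<'E'
from h import *
sc=snap("scene")
cv2.imwrite("pics/f.png",cv2.resize(sc["img"][220:390,300:480],(800,600)[:1]*1+(600,) if 0 else (635,600),interpolation=cv2.INTER_CUBIC))
E
```

```text
(no output)
```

View pics/f.png

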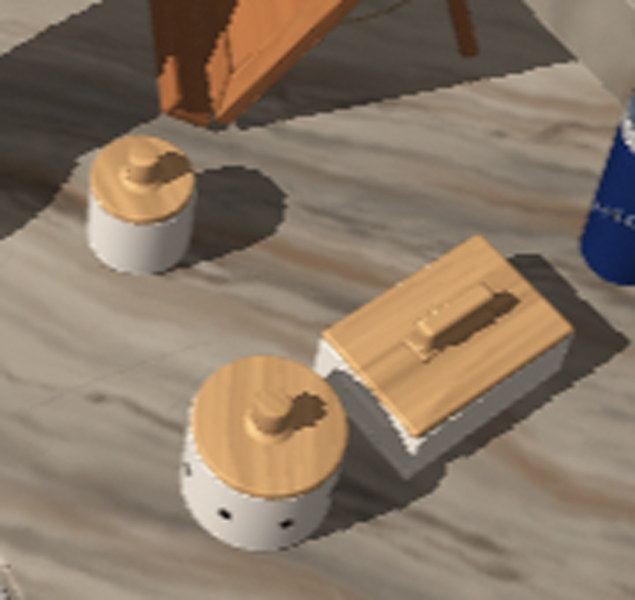

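All three lids sit flat and concentric on their rims, and the containers haven't moved: jar at (142,205), crock at (265,450), dish at (445,350) in the crop.

```bash
python3 -c "
from plant import ctrl
print(ctrl.sign_off())"
```

```text
the job is handed in; nothing more can be done
None
```

The butter is in the dish, the garlic is in the crock, and all three lids sit fully down on their rims; I handed the job in at about 44 s of the 138 s allowed, and the judge's verdict was not shown.

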